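# Load the colour reader with the blue dye jar

## Task

Push the blue-lidded jar along the bench, without lifting or tipping it, into the open mouth of the grey colour reader until it stands fully home against the stop at the back of the bay. Then press the green start button on top of the reader all the way down and let it spring back. Leave the orange-lidded jar and everything else on the bench where they are.

Things in the scene. Friction and masses are not known exactly. Their poses are not given: they have to be found in the camera images.
- blue_jar: squat round jar of dark blue dye with a blue lid and white paper band, closed and rigid: 92 mm diameter (too wide to grasp), 70 mm high, upright sides, about 0.45 kg (varies), loose on the bench to the right (-y) of the reader. Origin at the centre of its underside, z up. Slides under a push of some 2 to 5 N; push low and through its middle
- orange_jar: the same jar with brown-orange dye and an orange lid, 92 mm diameter, 70 mm high, loose: to be left alone. Origin at the centre of its underside. The two jars may stand in either order
- reader_home (a point): point on the bench in the fixed grey reader's open bay where the centre of the jar's underside lies when fully home. Its y axis points level INTO the bay, from mouth to stop; x is level across the bay, z up. The bay's floor is the bare bench. Green cheeks 40 mm high, 12 mm thick leave a bay 100 mm wide back to y = -10 mm, then flare to a mouth about 138 mm wide at y = -45 mm; beyond y = -52 mm is open bench
- reader_stop (a point): centre of the foot of the stop, the flat front face of the reader's grey housing, which the jar's side meets when home; 46 mm along y from reader_home, same axes. The housing is 200 mm wide (x), 150 mm deep (y = 0 to 150 mm from here) and 65 mm high
- start_top (a point): centre of the top face of the green round start button (diameter 32 mm) on the black collar on the reader's housing, at reader_home x = +45 mm, y = +100 mm; pressed straight down, travel 6 mm, a spring pushes it back, fully down takes 5 N. The point moves with the button; x, y, z axes as the reader's
- start (a joint): travel of the start button in m: 0 is up, 0.006 fully down
- bowl: stainless steel bowl, 170 mm across, 70 mm high, loose; origin at the centre of its underside; leave alone
- beaker: greenish glass beaker, 68 mm across, 90 mm high, loose; origin at the centre of its underside; leave alone
- water: clear water bottle with blue cap, 64 mm diameter, 200 mm high, loose; origin at the centre of its underside; leave alone
- spoon: steel spoon 180 mm long lying flat along its x axis, loose; leave alone
- marker: blue marker pen with white cap, about 118 mm long, 14 mm thick, lying along its x axis, loose; leave alone
- vial: small amber vial with white cap, 36 mm diameter, 60 mm high, loose; origin at the centre of its underside; leave alone
Not all that is in view belongs to the job. There is more than one size of the blue_jar; the job needs the smallest.

How it is judged:
On the way, in this order (a step that is already met when the one before it is completed fails the run):
1. the blue-lidded jar stands fully home in the reader's bay, at rest (horizontal distance between blue_jar and reader_home below 0.009 m and y of blue_jar in the frame of reader_home above -0.005 m and angle between blue_jar's own z axis and vertical below 0.06 rad and linear speed of blue_jar below 0.02 m/s), for 0.2 s.
2. the start button is pressed all the way down with the jar home (horizontal distance between blue_jar and reader_home below 0.009 m and y of blue_jar in the frame of reader_home above -0.005 m and angle between blue_jar's own z axis and vertical below 0.06 rad and value of joint start above 0.0045 m), for 0.03 s.
At the end, for the whole second after the job is handed in: the blue-lidded jar stands upright on the bench within 9 mm of the reader's home point and within 5 mm of the stop, at rest, the start button has been pressed and has sprung back up, and nothing else has moved by more than 20 mm (horizontal distance between blue_jar and reader_home below 0.009 m and y of blue_jar in the frame of reader_home above -0.005 m and angle between blue_jar's own z axis and vertical below 0.06 rad and height (world z) of blue_jar below 0.004 m and linear speed of blue_jar below 0.01 m/s and value of joint start below 0.0015 m and distance of each of orange_jar, bowl, beaker, water, spoon, marker, vial from where it was at the start of the episode below 0.02 m); the robot touches nothing.
It fails at once if the blue-lidded jar is lifted off the bench (height (world z) of blue_jar above 0.012 m).
It fails at once if the blue-lidded jar is tipped (angle between blue_jar's own z axis and vertical above 0.25 rad).
It fails at once if the start button is pressed while the jar is not home (value of joint start above 0.003 m and horizontal distance between blue_jar and reader_home above 0.012 m).
It fails at once if the orange-lidded jar or another thing on the bench is moved (distance of any of orange_jar, bowl, beaker, water, spoon, marker, vial from where it was at the start of the episode above 0.02 m).
It also fails if it takes over 58 s, if anything falls off the work surface, if the arm or the gripper's body presses on something with over 40 N, if the wrist force passes 120 N, or if a joint passes its speed limit or range.

## Robot

A 6-joint arm with a two-finger parallel gripper is mounted at the origin on the work surface. World frame = base frame: x ahead of the robot, y to its left, z up, the work surface at z = 0. Lengths are in m, angles in rad, forces in N, time in s.
With the tool pointing down it reaches from about 0.25 to 0.775 m from the base axis. Payload 4 kg.
Tool frame: the origin (TCP) lies at the centre of the arm's flange, where the gripper is bolted on; the fingertips stand 199 mm ahead of it and the grasp point (between the pads) lies 180 mm ahead of it; z points along the fingers, y is the line along which they close (so a half turn about z gives the same grasp; the last joint's range is limited). The gripper opens to 94 mm and grips with 3 to 60 N. Pads are 16 mm wide; open, the fingers measure 119 mm over their backs; the gripper's body (75 mm by 177 mm) begins 78 mm behind the grasp point.
Start: joints at [1.132, 0.087, 1.371, -0, 1.684, -0.103], TCP at [0.181, 0.519, 0.405] pointing down, gripper open.
Joint ranges: [-3.1, 3.1], [-0.76, 2.03], [0.27, 2.55], [-1.08, 4.22], [0.17, 2.65], [-2.57, 2.57]. Speed limits (rad/s): [2.79, 2.79, 3.14, 3.14, 3.14, 3.14].

## Interface

Orientations are given as a rotation vector (axis times angle).
In Python, from plant import bot, cams, workorder gives the robot as it stands.
- The arm moves only by the tool servo_tool, never from a script. Its argument "plan" is a list of rows, each a list of 7 numbers: the turn, a rotation vector about the tool's x, y, z in rad, then the shift along the tool's x, y, z in mm, then the opening, from -1 (shut) to 1 (fully open). A call has 1 to 20 rows; each row is the pose to reach, as a shift and turn from the pose commanded when the call began, along the tool's axes at that moment; what a row does not reach only later rows make up. A row lasts 1/12 s, in which the tool goes at most 41.7 mm and 7.16 degrees, less where a joint would pass 70% of its speed; a pose out of reach is approached as far as the arm can. A call with a gripper value outside its range is refused whole. The fingers move at their own pace and stop on an object; the grip force is fixed at half the most. Time passes only in rows, so rows that repeat a pose let the fingers close. It gives the time, the measured TCP pose, the force, the opening and the grip force at its end, in the units of the state.
- bot.read_state(): the state, without advancing time (a new reading comes with each control period).
- cams.camera(name): name is "scene" or "side" or "wrist"; returns the picture (400x640x3 uint8, red, green, blue); there is no depth.
- cams.get_calibration(name): a dict with "vfov" (degrees; the focal length in pixels is half the picture's height over the tangent of half this angle, whatever the lens; pixels are square), "cx", "cy" (the principal point, pixels), "extrinsics" (4x4, takes a point from world to camera coordinates). Camera axes: x right, y up, looking along -z (the intrinsics and any distortion apply to the point x, -y, -z); pixel columns grow to the right and rows downward; lengths in m; the calibration is good to about 2 mm. A picture is of the moment at which its call begins: read the wrist's pose just before it. get_calibration takes no time and is no camera call; for the wrist camera it gives the pose at the moment of the call.
- workorder.job_done(): hands the job in; it is judged then, once.
Trained networks look in the newest picture that a camera, given by its name, has taken for a name from the list of things; names that differ only in an ending like _2 or _b are one class to them, and where a whole thing is asked for, a point or a joint stands for the part that bears it (a point fixed in the world has none). Each returns a list of dicts, best first, with "p" (0 to 1); they miss things now and then, are a little off and sometimes report something else, mostly with a low value. They report only what shows in the picture. A call takes as long as a camera call. They do not tell look-alikes from the thing itself.
- cams.boxes_of(camera, target): "bbox" ([centre column, centre row, width, height] in pixels, round what is visible of it).
The state is a dict: "time": time; "joint_positions": joint angles; "joint_velocities": joint speeds; "joint_torque": joint torques, N m; "eef_pos": TCP position; "orientation": TCP orientation; "force": force on the tool from outside, world axes, zero at the start; "moment": the same for the moment, N m; "grip_width": opening from 0.0 (shut) to 1.0 (fully open); "grip_force": force on a finger pad.
Only numpy, scipy, OpenCV 4.12 (cv2) and the standard library are available. Lean on these libraries where they do the work, as an engineer would, in place of code of your own. Each camera call takes 0.05 s, during which the arm holds its last target. There are 200 camera calls.

## Working session

There is one attempt and no reset: what is moved stays moved. The work goes in short steps, Python scripts to look and compute and a tool call to move; the robot and the scene stay as the last step left them, time stands still between calls to the robot, and variables do not carry over. Pictures are saved under pics/ and viewed, at most 12 in all, crops included, and the job is handed in when it is done.

Besides the shell and the picture viewer there is one more tool, called after "Emit:" by a JSON object that holds its "fn" and its "kwargs". servo_tool: Moves the arm, as the interface text tells. Its arguments: {"type":"object","properties":{"plan":{"type":"array","items":{"type":"array","items":{"type":"number"}}}},"required":["plan"]}

```bash
mkdir -p pics; cat > h.py <<'E'
import numpy as np, cv2
from plant import bot, cams, workorder
def snap(n,f):
    im=cams.camera(n); cv2.imwrite('pics/'+f,cv2.cvtColor(im,cv2.COLOR_RGB2BGR)); return im
def ray(n,u,v):
    c=cams.get_calibration(n); f=200/np.tan(np.radians(c['vfov'])/2); E=np.array(c['extrinsics'])
    d=E[:3,:3].T@np.array([(u-c['cx'])/f,-(v-c['cy'])/f,-1]); o=-E[:3,:3].T@E[:3,3]; return o,d
def onz(n,u,v,z):
    o,d=ray(n,u,v); return o+d*(z-o[2])/d[2]
def proj(n,p):
    c=cams.get_calibration(n); f=200/np.tan(np.radians(c['vfov'])/2); E=np.array(c['extrinsics'])
    q=E[:3,:3]@np.array(p)+E[:3,3]; return np.array([c['cx']+f*q[0]/-q[2],c['cy']-f*q[1]/-q[2]])
E
python3 - <<'E'
from h import *
np.set_printoptions(precision=3,suppress=True)
for n in ['scene','side']:
    snap(n,n+'0.png'); c=cams.get_calibration(n); print(n,c, 'cam',ray(n,0,0)[0])
    for t in ['blue_jar','orange_jar','start_top','bowl','beaker','water','vial','marker','spoon']:
        for d in cams.boxes_of(n,t)[:3]:
            b=d['bbox']; print(t,round(d['p'],2),np.round(b,1),onz(n,b[0],b[1],.07 if t!='start_top' else .08)[:2])
print(bot.read_state())
E
```

```text
scene {'vfov': 49.38771304896954, 'cx': 317.0993171928001, 'cy': 202.34563581831588, 'extrinsics': array([[-0.869,  0.495,  0.012,  0.465],
       [-0.361, -0.651,  0.668,  0.08 ],
       [ 0.338,  0.576,  0.744, -1.338],
       [ 0.   ,  0.   ,  0.   ,  1.   ]])} cam [0.885 0.593 0.937]
blue_jar 0.92 [369.  194.8  50.3  58.3] [ 0.354 -0.033]
blue_jar 0.91 [254.4 193.6  34.5  33.1] [ 0.625 -0.188]
blue_jar 0.73 [363.8 130.   47.1  50.6] [ 0.211 -0.272]
orange_jar 0.58 [313.6 173.6  30.8  35.9] [ 0.446 -0.178]
start_top 0.5 [367.1 340.4  14.1  17.5] [0.595 0.313]
start_top 0.4 [248.5 286.7  30.6  47.4] [0.757 0.077]
bowl 0.9 [212.2 234.1  73.2  56.5] [ 0.774 -0.112]
bowl 0.31 [247.8 285.1  32.3  42.1] [0.755 0.066]
beaker 0.74 [247.  285.1  26.7  44.6] [0.757 0.065]
water 0.85 [215.2 132.1  27.6  63.5] [ 0.624 -0.487]
water 0.25 [388.5 335.9 119.  124.5] [0.547 0.323]
vial 0.27 [210.4 234.2  64.9  59.7] [ 0.778 -0.114]
marker 0.54 [280.6 330.9  44.4  29.8] [0.739 0.202]
spoon 0.73 [282.1 132.3  49.5  21.6] [ 0.442 -0.386]
side {'vfov': 46.32681061586574, 'cx': 312.965725241603, 'cy': 
[... 633 characters left out ...]
.4  25.7] [ 0.685 -0.32 ]
marker 0.72 [370.9 171.1  21.3  34.4] [0.734 0.017]
marker 0.43 [346.2 164.3  30.2  10.4] [0.681 0.078]
spoon 0.76 [332.9 344.4  78.3  40.8] [ 0.377 -0.502]
spoon 0.25 [281.9 151.6  60.3  62.1] [0.522 0.219]
{'time': 1.0, 'joint_positions': array([ 1.132,  0.087,  1.371,  0.   ,  1.684, -0.103]), 'joint_velocities': array([ 0.   , -0.002,  0.002, -0.001, -0.003, -0.   ]), 'joint_torque': array([  0.001, -34.005, -30.261,   0.072,   0.024,  -0.   ]), 'eef_pos': array([0.181, 0.519, 0.405]), 'orientation': array([0.525, 3.097, 0.   ]), 'force': array([-0.871,  0.707,  0.242]), 'moment': array([0.029, 0.011, 0.03 ]), 'grip_force': 0.0, 'grip_width': 1.0014253282637036}
```

View pics/scene0.png

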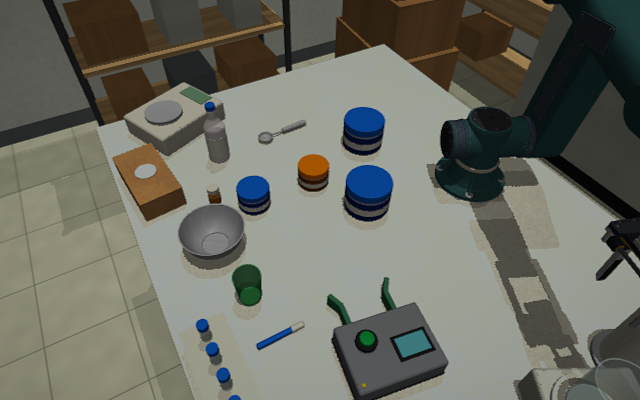

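View pics/side0.png

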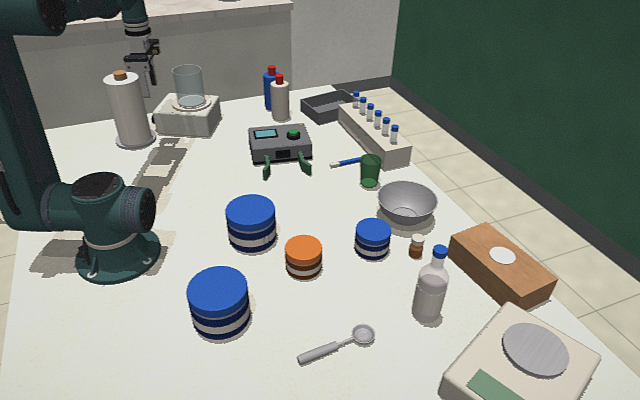

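In the scene picture there are three blue jars: (254,194), (369,194) and (364,130). The first is clearly the smallest, about the size of the orange jar at (313,173), so it is the candidate. The reader is at (388,345), and its mouth opens toward the upper part of the picture.

```bash
python3 - <<'E'
from h import *
np.set_printoptions(precision=4,suppress=True)
def blob(im,h0,h1,x0,x1,y0,y1,s=120,v=50):
    hsv=cv2.cvtColor(im,cv2.COLOR_RGB2HSV); m=cv2.inRange(hsv,(h0,s,v),(h1,255,255)); k=np.zeros_like(m);k[y0:y1,x0:x1]=m[y0:y1,x0:x1]
    n,l,st,c=cv2.connectedComponentsWithStats(k); i=1+np.argmax(st[1:,4]); return (l==i).astype(np.uint8),st[i],c[i]
I={n:cv2.cvtColor(cv2.imread(f'pics/{n}0.png'),cv2.COLOR_BGR2RGB) for n in('scene','side')}
for nm,h0,h1,rs,rd in [('blue',100,128,(230,280,170,218),(350,396,212,262)),('blueL1',100,128,(335,400,160,225),(220,285,190,255)),('blueL2',100,128,(335,390,100,160),(180,256,262,340)),('orange',5,18,(290,335,150,195),(280,328,230,282)),('btn',45,80,(350,385,325,356),(283,304,126,142))]:
    for n,r in(('scene',rs),('side',rd)):
        m,st,c=blob(I[n],h0,h1,*r); w=st[2]; print(nm,n,st,c)
crop=cv2.imread('pics/scene0.png')[170:395,180:450]; cv2.imwrite('pics/c1.png',cv2.resize(crop,None,fx=2.66,fy=2.66,interpolation=cv2.INTER_CUBIC))
crop=cv2.imread('pics/side0.png')[110:270,230:430]; cv2.imwrite('pics/c2.png',cv2.resize(crop,None,fx=3.5,fy=3.5,interpolation=cv2.INTER_CUBIC))
E
```

```text
blue scene [236 176  33  27 715] [252.2587 188.9077]
blue side [356 218  35  27 785] [372.8994 231.0841]
blueL1 scene [ 346  165   47   39 1470] [368.951  184.0429]
blueL1 side [ 226  194   49   37 1479] [249.8776 212.3502]
blueL2 scene [ 344  107   41   31 1010] [363.9287 121.8861]
blueL2 side [ 187  266   61   52 2501] [216.7493 291.3954]
orange scene [298 154  31  27 658] [312.9286 166.693 ]
orange side [285 235  37  30 904] [303.135  249.3418]
btn scene [359 331  16  15 181] [366.5856 337.7901]
btn side [289 129   9   7  51] [293.     132.1961]
```

View pics/c1.png

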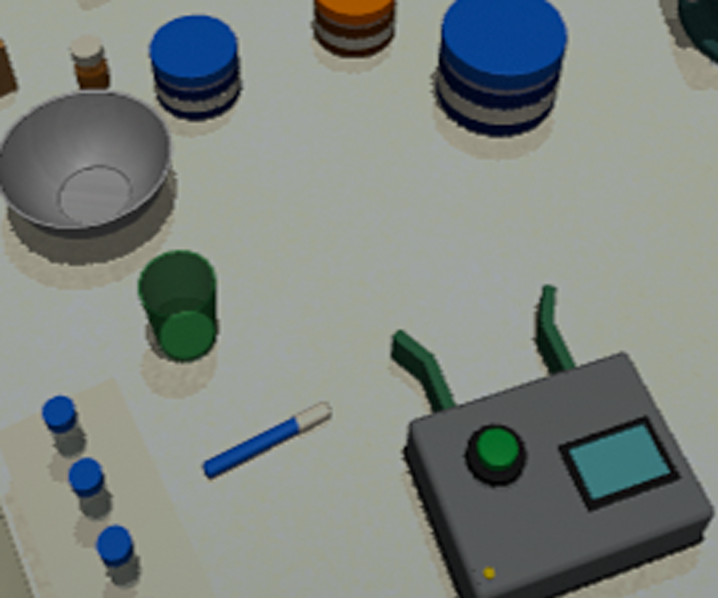

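View pics/c2.png

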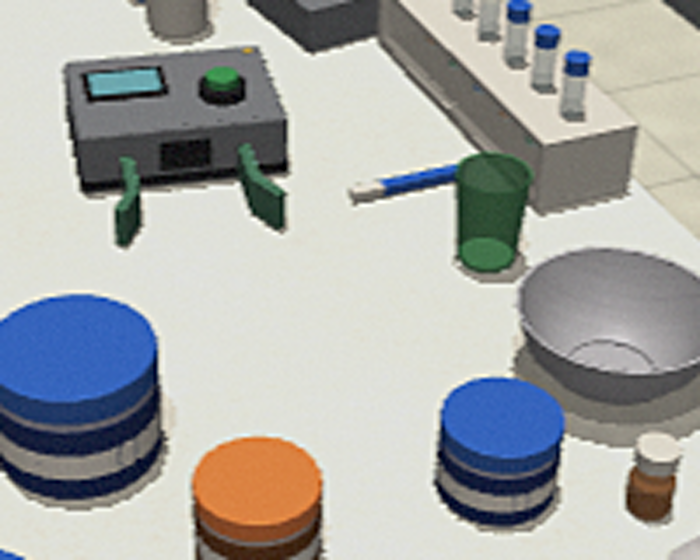

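The crops confirm that the small jar at scene (254,190), side (373,238) is the one meant: it is the same size as the orange jar, and the other two blue ones are clearly larger. Next I fit the jar and reader poses.

```bash
cat >> h.py <<'E'
from scipy.optimize import least_squares
def cyl(n,x,y,r=.046,h=.07):
    a=np.linspace(0,2*np.pi,60); P=np.array([proj(n,[x+r*np.cos(t),y+r*np.sin(t),z]) for z in(0,h) for t in a])
    lo,hi=P.min(0),P.max(0); return np.r_[(lo+hi)/2,hi-lo]
def fitcyl(obs,r=.046,h=.07):
    f=lambda p:np.concatenate([(cyl(n,*p,r,h)-b) for n,b in obs.items()]); s=least_squares(f,[.6,-.1]); return s.x,s.fun
E
python3 - <<'E'
from h import *
np.set_printoptions(precision=4,suppress=True)
A={'scene':[(334.1,329.4),(415.7,303.1),(447.7,362.5),(353.7,394.4),(366.6,337.8)],'side':[(312,144.6),(252.9,149.1),(248.9,128),(302.9,123.4),(293.2,132.2)]}
# reader frame rel. home: x+ is button side
L=[(.1,.046,.065),(-.1,.046,.065),(-.1,.196,.065),(.1,.196,.065),(.045,.1,.083)]
def f(p,cs=('scene','side')):
    c,s=np.cos(p[2]),np.sin(p[2]); r=[]
    for n in cs:
        for l,o in zip(L,A[n]): r.append(proj(n,[p[0]+c*l[0]-s*l[1],p[1]+s*l[0]+c*l[1],l[2]])-o)
    return np.ravel(r)
for cs in (('scene','side'),('scene',),('side',)):
    s=least_squares(f,[.55,.15,.1],args=(cs,),loss='soft_l1'); print(cs,s.x,f(s.x,cs).reshape(-1,2).round(1).tolist())
B={'blue':{'scene':[254.4,193.6,34.5,33.1],'side':[374.5,238.9,38.6,35.8]},'orange':{'scene':[313.6,173.6,30.8,35.9]}}
for k,b in B.items():
    print(k,fitcyl(b),[fitcyl({n:v})[0] for n,v in b.items()])
print('bowl',fitcyl({'scene':[212.2,234.1,73.2,56.5],'side':[406.4,205,59.9,47.2]},.085,.07))
print('vial',fitcyl({'side':[417.3,246.4,12.4,25.7],'scene':[213.5,195,12,21]},.018,.06))
E
```

```text
('scene', 'side') [ 0.5302  0.2177 -0.2032] [[-2.4, -3.9], [-0.0, -2.9], [1.4, 0.8], [3.6, 0.2], [-0.9, -0.6], [0.7, -1.8], [-1.0, -1.1], [-0.5, -2.0], [2.1, -1.8], [0.5, -0.8]]
('scene',) [ 0.5305  0.2191 -0.2201] [[-2.8, -3.9], [0.3, -1.6], [0.7, 2.7], [2.0, 0.6], [-1.5, -0.1]]
('side',) [ 0.5278  0.2085 -0.1854] [[0.8, -0.6], [-1.1, 0.7], [-1.4, -0.4], [1.4, -0.7], [0.2, 0.5]]Traceback (most recent call last):
  File "<stdin>", line 15, in <module>
  File "h.py", line 18, in fitcyl
    f=lambda p:np.concatenate([(cyl(n,*p,r,h)-b) for n,b in obs.items()]); s=least_squares(f,[.6,-.1]); return s.x,s.fun
                                                                             ~~~~~~~~~~~~~^^^^^^^^^^^^
    return func(*args, **kwargs)
    result = trf(vector_fun.fun, vector_fun.jac, x0, f0, J0, lb, ub, ftol, xtol,
                 gtol, max_nfev, x_scale, loss_function, tr_solver,
                 tr_options.copy(), verbose, callback=callback_wrapped)
    return trf_no_bounds(
        fun, jac, x0, f0, J0, ftol, xtol, gtol, max_nfev, x_scale,
        loss_function, tr_solver, tr_op
[... 998 characters left out ...]
self.f(x, *self.args, **self.kwargs)
           ~~~~~~^^^^^^^^^^^^^^^^^^^^^^^^^^^^^^
  File "h.py", line 18, in <lambda>
    f=lambda p:np.concatenate([(cyl(n,*p,r,h)-b) for n,b in obs.items()]); s=least_squares(f,[.6,-.1]); return s.x,s.fun
                                ~~~^^^^^^^^^^
  File "h.py", line 15, in cyl
    a=np.linspace(0,2*np.pi,60); P=np.array([proj(n,[x+r*np.cos(t),y+r*np.sin(t),z]) for z in(0,h) for t in a])
                                             ~~~~^^^^^^^^^^^^^^^^^^^^^^^^^^^^^^^^^^^
  File "h.py", line 11, in proj
    c=cams.get_calibration(n); f=200/np.tan(np.radians(c['vfov'])/2); E=np.array(c['extrinsics'])
ValueError: time passes only in moves, steps and waits
```

```bash
sed -i 's/^from plant.*/&\n_C={}\ndef cal(n):\n    if n=="wrist": return cams.get_calibration(n)\n    if n not in _C: _C[n]=cams.get_calibration(n)\n    return _C[n]/; s/c=cams.get_calibration(n);/c=cal(n);/' h.py
python3 - <<'E'
from h import *
np.set_printoptions(precision=4,suppress=True)
A={'scene':[(334.1,329.4),(415.7,303.1),(447.7,362.5),None,(366.6,337.8)],'side':[(312,144.6),(252.9,149.1),(248.9,128),(302.9,123.4),(293.2,132.2)]}
L=[(.1,.046,.065),(-.1,.046,.065),(-.1,.196,.065),(.1,.196,.065),(.045,.1,.083)]
def f(p,cs=('scene','side')):
    c,s=np.cos(p[2]),np.sin(p[2]); r=[]
    for n in cs:
        for l,o in zip(L,A[n]):
            if o: r.append(proj(n,[p[0]+c*l[0]-s*l[1],p[1]+s*l[0]+c*l[1],l[2]])-o)
    return np.ravel(r)
for cs in (('scene','side'),('scene',),('side',)):
    s=least_squares(f,[.55,.15,.1],args=(cs,),loss='soft_l1'); print(cs,s.x,f(s.x,cs).reshape(-1,2).round(1).tolist())
B={'blue':{'scene':[254.4,193.6,34.5,33.1],'side':[374.5,238.9,38.6,35.8]},'orange':{'scene':[313.6,173.6,30.8,35.9]}}
for k,b in B.items():
    print(k,fitcyl(b),[fitcyl({n:v})[0] for n,v in b.items()])
print('bowl',fitcyl({'scene':[212.2,234.1,73.2,56.5],'side':[406.4,205,59.9,47.2]},.085,.07))
print('vial',fitcyl({'side':[417.3,246.4,12.4,25.7],'scene':[213.5,195,12,21]},.018,.06))
E
```

```text
('scene', 'side') [ 0.5314  0.2188 -0.1847] [[-2.0, -2.6], [-0.2, -3.0], [2.4, 0.1], [-0.1, 0.2], [0.6, -2.3], [-0.9, -1.1], [-1.2, -1.9], [1.2, -2.2], [0.1, -1.1]]
('scene',) [ 0.5328  0.2206 -0.1783] [[-1.9, -1.4], [-0.3, -2.4], [2.8, 0.7], [0.1, 1.3]]
('side',) [ 0.5278  0.2085 -0.1854] [[0.8, -0.6], [-1.1, 0.7], [-1.4, -0.4], [1.4, -0.7], [0.2, 0.5]]
blue (array([ 0.6172, -0.2211]), array([-1.6121,  0.141 ,  0.6335,  7.5403, -1.5706,  0.0515, -0.6748,
        7.9387])) [array([ 0.6117, -0.2219]), array([ 0.623 , -0.2191])]
orange (array([ 0.4273, -0.2105]), array([ 0.0039, -0.315 ,  0.8623,  2.7629])) [array([ 0.4273, -0.2105])]
bowl (array([ 0.7675, -0.1354]), array([ 0.2495,  2.0969, -2.2622, 11.9731, -0.2291,  2.7944,  4.1088,
        9.2742]))
vial (array([ 0.7146, -0.2802]), array([-0.5168, -1.2926,  5.1596,  0.9434, -0.301 , -1.3904,  4.3621,
        2.6731]))
```

```bash
cat >> h.py <<'E'
from scipy.spatial.transform import Rotation as Ro
def go(x,y,z,head,s=None):
    """shift (tool axes, mm) and turn to TCP x,y,z with tool x along heading (deg), pointing down"""
    s=s or bot.read_state(); R=Ro.from_rotvec(s['orientation']); h=np.radians(head)
    T=Ro.from_matrix(np.array([[np.cos(h),np.sin(h),0],[np.sin(h),-np.cos(h),0],[0,0,-1]]))
    return np.r_[(R.inv()*T).as_rotvec(),R.inv().apply(np.array([x,y,z])-s['eef_pos'])*1000].round(3)
E
python3 - <<'E'
from h import *
np.set_printoptions(precision=4,suppress=True)
for k,b in {'blue':{'scene':[253.5,195.4,33.4,38],'side':[372.4,239.3,36.9,42.6]}}.items():
    print(k,fitcyl(b),[fitcyl({n:v})[0] for n,v in b.items()])
print('roll',onz('side',137,148,0),onz('side',123,75,.2),'water',onz('side',425,320,0),onz('scene',220,160,0))
print('large',onz('side',250,250,0),onz('scene',368,218,0))
print(go(.48,.06,.45,117.4))
E
```

```text
blue (array([ 0.6166, -0.2183]), array([-0.1236, -1.1082,  1.746 ,  2.6904, -0.1676, -0.9536,  0.9389,
        1.0584])) [array([ 0.6172, -0.2155]), array([ 0.6156, -0.2209])]
roll [0.0954 0.5332 0.    ] [0.1073 0.6972 0.2   ] water [ 0.6198 -0.4745  0.    ] [ 0.6389 -0.4367  0.    ]
large [ 0.3172 -0.1088  0.    ] [ 0.3637 -0.011   0.    ]
[   0.      -0.       0.757 -433.427 -335.175  -45.335]
```

Emit:
{"fn": "servo_tool", "kwargs": {"plan": [[0,0,0,0,0,-45,0.2],[0,0,0.757,-433,-335,-45,0.2],[0,0,0.757,-433,-335,-45,0.2],[0,0,0.757,-433,-335,-45,0.2],[0,0,0.757,-433,-335,-45,0.2],[0,0,0.757,-433,-335,-45,0.2],[0,0,0.757,-433,-335,-45,0.2],[0,0,0.757,-433,-335,-45,0.2],[0,0,0.757,-433,-335,-45,0.2],[0,0,0.757,-433,-335,-45,0.2],[0,0,0.757,-433,-335,-45,0.2],[0,0,0.757,-433,-335,-45,0.2],[0,0,0.757,-433,-335,-45,0.2],[0,0,0.757,-433,-335,-45,0.2],[0,0,0.757,-433,-335,-45,0.2],[0,0,0.757,-433,-335,-45,0.2],[0,0,0.757,-433,-335,-45,0.2],[0,0,0.757,-433,-335,-45,0.2]]}}

```text
time: 2.5
eef_pos: [0.4791, 0.0614, 0.4499]
orientation: [-1.63, -2.685, -0.001]
force: [-0.3, 1.0, 0.8]
grip_width: 0.599
grip_force: 0.0
```

```bash
python3 - <<'E'
from h import *
np.set_printoptions(precision=4,suppress=True)
s=bot.read_state(); print(s['time'],s['eef_pos'],s['orientation'],s['grip_width'])
c=cams.get_calibration('wrist'); snap('wrist','w1.png'); print(c); np.save('w1.npy',c,allow_pickle=True)
E
```

```text
2.5 [0.4791 0.0614 0.4499] [-1.6301 -2.6852 -0.001 ] 0.599251652385766
{'vfov': 67.67248488331857, 'cx': 319.2587361522425, 'cy': 200.21560295099795, 'extrinsics': array([[ 0.8866,  0.4624,  0.0001, -0.4526],
       [-0.4477,  0.8584, -0.2503,  0.2005],
       [-0.1158,  0.2219,  0.9682, -0.3917],
       [ 0.    ,  0.    ,  0.    ,  1.    ]])}
```

View pics/w1.png

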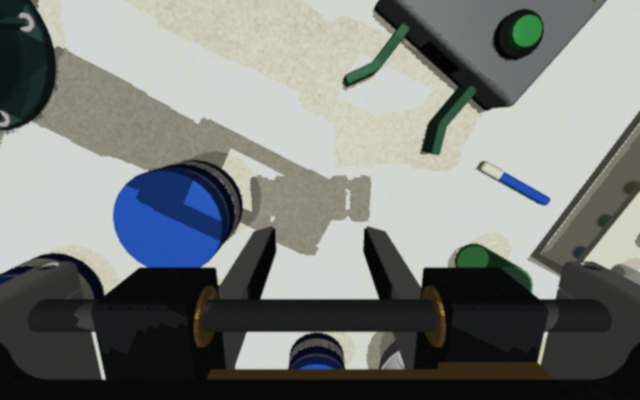

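```bash
python3 - <<'E'
from h import *
np.set_printoptions(precision=4,suppress=True)
im=cv2.cvtColor(cv2.imread('pics/w1.png'),cv2.COLOR_BGR2RGB); hsv=cv2.cvtColor(im,cv2.COLOR_RGB2HSV)
m=cv2.inRange(hsv,(45,150,90),(80,255,255)); n,l,st,c=cv2.connectedComponentsWithStats(m); i=1+np.argmax(st[1:,4]); print(st[i],c[i]); b=c[i]
obs={'wrist':b,'scene':(366.6,337.8),'side':(293.2,132.2)}
A=[];B=[]
for n,o in obs.items():
    p,d=ray(n,*o); d/=np.linalg.norm(d); M=np.eye(3)-np.outer(d,d); A.append(M);B.append(M@p)
print('btn3d',np.linalg.lstsq(np.vstack(A),np.hstack(B),rcond=None)[0])
for z in(.075,.08,.085): print(z,[onz(n,*o,z)[:2] for n,o in obs.items()])
a=onz('wrist',348,81.5,.04);d=onz('wrist',431,152,.04);print('tips',a,d,np.linalg.norm(a-d),(a+d)/2, np.degrees(np.arctan2((d-a)[1],(d-a)[0])))
a=onz('wrist',374,14,.065);d=onz('wrist',507,107,.065);print('front',a,d,np.linalg.norm(a-d),np.degrees(np.arctan2((d-a)[1],(d-a)[0])))
cr=im[0:170,330:570]; cv2.imwrite('pics/c3.png',cv2.cvtColor(cv2.resize(cr,None,fx=3.3,fy=3.3,interpolation=cv2.INTER_CUBIC),cv2.COLOR_RGB2BGR))
E
```

```text
[513  15  29  32 731] [527.0096  30.3611]
btn3d [0.5938 0.3081 0.0809]
0.075 [array([0.5982, 0.3124]), array([0.5909, 0.3059]), array([0.5959, 0.3155])]
0.08 [array([0.596 , 0.3097]), array([0.5926, 0.3076]), array([0.5928, 0.307 ])]
0.085 [array([0.5939, 0.3071]), array([0.5943, 0.3092]), array([0.5898, 0.2985])]
tips [0.454  0.1842 0.04  ] [0.5907 0.1592 0.04  ] 0.13891325838818722 [0.5223 0.1717 0.04  ] -10.384585410001447
front [0.4452 0.2536 0.065 ] [0.6316 0.242  0.065 ] 0.18667450729185833 -3.5655649773339504
```

View pics/c3.png

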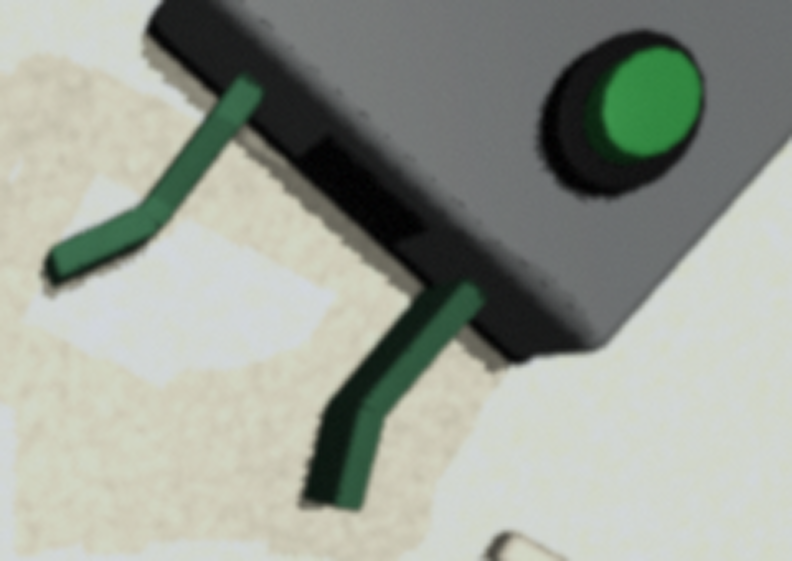

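```bash
python3 - <<'E'
from h import *
np.set_printoptions(precision=4,suppress=True)
C=np.array([(262,92),(165,230),(64,283),(463,282),(357,403),(335,508),(240,74),(483,298),(652,102),(608,346)])/3.3+[330,0]
L=[(-.05,.046,.04),(-.05,-.01,.04),(-.069,-.045,.04),(.05,.046,.04),(.05,-.01,.04),(.069,-.045,.04),(-.062,.046,.04),(.062,.046,.04),(.045,.1,.081),(.1,.046,.063)]
c0=cal('wrist'); f_=200/np.tan(np.radians(c0['vfov'])/2); E=np.array(c0['extrinsics'])
def pr(p):
    q=E[:3,:3]@np.array(p)+E[:3,3]; return np.array([c0['cx']+f_*q[0]/-q[2],c0['cy']-f_*q[1]/-q[2]])
def f(p):
    c,s=np.cos(p[2]),np.sin(p[2])
    return np.ravel([pr([p[0]+c*l[0]-s*l[1],p[1]+s*l[0]+c*l[1],l[2]])-o for l,o in zip(L,C)])
s=least_squares(f,[.53,.215,-.18],loss='soft_l1'); print(s.x,np.degrees(s.x[2]),f(s.x).reshape(-1,2).round(1).tolist())
E
```

```text
[ 0.5323  0.2147 -0.1646] -9.428668832460264 [[0.5, 1.2], [-0.7, 0.4], [-0.4, -1.1], [1.0, -1.7], [1.9, -0.6], [1.0, -1.0], [-0.6, -0.2], [2.0, -0.3], [-4.4, 1.2], [-2.6, 3.7]]
```

```bash
python3 - <<'E'
from h import *
np.set_printoptions(precision=4,suppress=True)
v=[onz('side',415.7,256,0),onz('scene',213.5,202.5,0)]; print('vial',v)
J=np.array([.6166,-.2183]); d=.0484
for h in (100,108,112):
    u=np.array([np.cos(np.radians(h)),np.sin(np.radians(h))]); n=np.array([u[1],-u[0]]); S=J-(d+.022)*u
    # finger box: along n 22..34.5, along u +-9
    for V in v:
        r=np.array([(V[:2]-S)@n,(V[:2]-S)@u]); q=np.maximum(np.abs(r-[.028,0])-[.0065,.01],0); print(h,S,np.linalg.norm(q)-.018)
print(go(.6375,-.285,.33,108))
E
```

```text
vial [array([ 0.7116, -0.2887,  0.    ]), array([ 0.7209, -0.2761,  0.    ])]
100 [ 0.6288 -0.2876] 0.029104333764009043
100 [ 0.6288 -0.2876] 0.040197117136978766
108 [ 0.6384 -0.2853] 0.01957896325880548
108 [ 0.6384 -0.2853] 0.029343802863314897
112 [ 0.643  -0.2836] 0.015995466195723545
112 [ 0.643  -0.2836] 0.024384084804925262
[   0.001   -0.       0.166 -380.697  -19.613  119.814]
```

Emit:
{"fn": "servo_tool", "kwargs": {"plan": [[0,0,0.08,-40,-2,0,-0.06],[0,0,0.166,-80,-4,0,-0.06],[0,0,0.166,-120,-6,0,-0.06],[0,0,0.166,-160,-8,0,-0.06],[0,0,0.166,-200,-10,0,-0.06],[0,0,0.166,-240,-12,20,-0.06],[0,0,0.166,-280,-14,30,-0.06],[0,0,0.166,-320,-16,40,-0.06],[0,0,0.166,-350,-18,60,-0.06],[0,0,0.166,-381,-20,80,-0.06],[0,0,0.166,-381,-20,120,-0.06],[0,0,0.166,-381,-20,120,-0.06],[0,0,0.166,-381,-20,120,-0.06],[0,0,0.166,-381,-20,120,-0.06]]}}

```text
time: 3.72
eef_pos: [0.6378, -0.2854, 0.332]
orientation: [1.845, 2.54, 0.001]
force: [-0.6, -0.8, 1.5]
grip_width: 0.467
grip_force: 0.0
```

```bash
python3 - <<'E'
from h import *
np.set_printoptions(precision=4,suppress=True)
s=bot.read_state(); print(s['time'],s['eef_pos'],s['orientation'],s['grip_width'])
im=snap('wrist','w2.png'); print(cams.boxes_of('wrist','blue_jar')[:3]); print(go(.638,-.285,.211,108))
print('pred lid centre',proj('wrist',[.6166,-.2183,.07]))
E
```

```text
3.7167 [ 0.6378 -0.2854  0.332 ] [1.8449 2.5401 0.0011] 0.4671448993432866
[{'bbox': [324.0, 123.7, 113.7, 120.4], 'p': 0.85}]
[  0.005   0.005   0.      1.345  -0.379 123.672]
pred lid centre [318.8126 121.385 ]
```

View pics/w2.png

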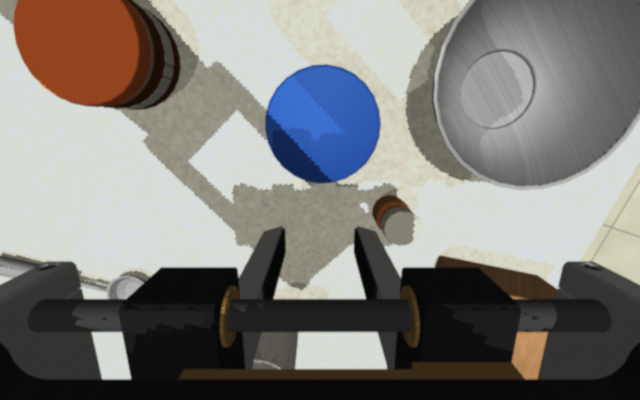

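```bash
python3 - <<'E'
from h import *
np.set_printoptions(precision=4,suppress=True)
for V in (onz('wrist',400,225,.06),onz('wrist',386,206,.0)):
  for h,S in ((108,(.638,-.285)),(108,(.642,-.290)),(105,(.638,-.291))):
    u=np.array([np.cos(np.radians(h)),np.sin(np.radians(h))]); n=np.array([u[1],-u[0]])
    r=np.array([(V[:2]-S)@n,(V[:2]-S)@u]); print(V,h,r)
J=onz('wrist',323,124,.07)[:2]; print('J',J)
home=np.array([.531,.216]); y=np.array([np.cos(np.radians(80)),np.sin(np.radians(80))]); d=.0484
E_=home-.11*y; u0=np.array([np.cos(np.radians(108)),np.sin(np.radians(108))])
P=[J,J+.1*u0,E_-.12*y,E_]
t=np.linspace(0,1,400)[:,None]; B=(1-t)**3*P[0]+3*t*(1-t)**2*P[1]+3*t*t*(1-t)*P[2]+t**3*P[3]
D=np.gradient(B,axis=0); H=np.degrees(np.arctan2(D[:,1],D[:,0])); H[0]=108;H[-1]=80
S=np.r_[0,np.cumsum(np.linalg.norm(np.diff(B,axis=0),axis=1))]; print('len',S[-1],'minmax head',H.min(),H.max())
W=[]
for q in np.linspace(0,S[-1],33):
    b=np.array([np.interp(q,S,B[:,0]),np.interp(q,S,B[:,1])]); h=np.interp(q,S,H); W.append([*(b-d*np.array([np.cos(np.radians(h)),np.sin(np.radians(h))])),h])
np.save('W.npy',W); print(np.array(W)[::4])
a=W[0]; u=np.array([np.cos(np.radians(108)),np.sin(np.radians(108))]); Q=np.array(a[:2])-.02*u; print('start',Q,go(*Q,.211,108))
E
```

```text
[ 0.7141 -0.2814  0.06  ] 108 [ 0.0735 -0.0201]
[ 0.7141 -0.2814  0.06  ] 108 [ 0.0713 -0.0141]
[ 0.7141 -0.2814  0.06  ] 105 [ 0.076  -0.0105]
[ 0.7145 -0.2806  0.    ] 108 [ 0.0741 -0.0195]
[ 0.7145 -0.2806  0.    ] 108 [ 0.0719 -0.0135]
[ 0.7145 -0.2806  0.    ] 105 [ 0.0766 -0.0098]
J [ 0.6204 -0.2192]
len 0.3499999346662499 minmax head 80.0 117.5269515494961
[[  0.6353  -0.2652 108.    ]
 [  0.6244  -0.2225 114.7267]
 [  0.6069  -0.1824 117.2862]
 [  0.5867  -0.1436 117.1888]
 [  0.5657  -0.1052 114.9025]
 [  0.5451  -0.0663 110.3467]
 [  0.5265  -0.0263 103.1163]
 [  0.5117   0.0158  92.8349]
 [  0.5035   0.06    80.    ]]
start [ 0.6415 -0.2842] [  0.005   0.005   0.      0.996   3.197 123.693]
```

Emit:
{"fn": "servo_tool", "kwargs": {"plan": [[0,0,0,1,3,30,-0.06],[0,0,0,1,3,60,-0.06],[0,0,0,1,3,90,-0.06],[0,0,0,1,3,105,-0.06],[0,0,0,1,3,105,-0.06],[0,0,0,1,3,105,-0.06]]}}

```text
time: 4.32
eef_pos: [0.6403, -0.2848, 0.2269]
orientation: [1.847, 2.538, 0.001]
force: [0.1, -0.9, -0.2]
grip_width: 0.469
grip_force: 0.0
```

```bash
python3 - <<'E'
from h import *
np.set_printoptions(precision=4,suppress=True)
s=bot.read_state(); print(s['time'],s['eef_pos'],s['orientation'],s['joint_velocities'])
R=Ro.from_rotvec(s['orientation']); print('tip',s['eef_pos']+R.apply([0,0,.199]))
W=np.load('W.npy'); print(go(.6415,-.2842,.213,108)); 
E
```

```text
4.3167 [ 0.6403 -0.2848  0.2269] [1.8466 2.5383 0.0007] [-0.0054 -0.0226 -0.0446 -0.0009 -0.0055 -0.0011]
tip [ 0.6408 -0.2851  0.0279]
[ 0.002  0.002 -0.001  0.248  1.289 13.909]
```

Emit:
{"fn": "servo_tool", "kwargs": {"plan": [[0,0,0,0,1,12,-0.06],[0,0,0,0,1,12,-0.06],[0,0,0,0,1,12,-0.06]]}}

```text
time: 4.57
eef_pos: [0.641, -0.285, 0.2139]
orientation: [1.848, 2.538, 0.001]
force: [0.1, -0.4, 0.2]
grip_width: 0.471
grip_force: 0.0
```

```bash
python3 - <<'E'
from h import *
s=bot.read_state(); print(s['time'],s['eef_pos'],s['force'])
W=np.load('W.npy')
for i in list(range(0,33,2)): print(i,[round(float(v),3) if j==2 else round(float(v),1) for j,v in enumerate(go(*W[i][:2],.213,W[i][2],s))])
E
```

```text
4.5667 [ 0.64099963 -0.28496074  0.21392252] [ 0.14296466 -0.41163422  0.23400452]
0 [0.0, 0.0, -0.002, 20.5, 0.7, 0.9]
2 [0.0, 0.0, -0.072, 42.5, 3.2, 0.9]
4 [0.0, 0.0, -0.119, 64.5, 3.3, 0.8]
6 [0.0, 0.0, -0.148, 86.4, 1.8, 0.8]
8 [0.0, 0.0, -0.164, 108.1, -0.9, 0.8]
10 [0.0, 0.0, -0.168, 129.7, -4.3, 0.8]
12 [0.0, 0.0, -0.162, 151.2, -8.2, 0.7]
14 [0.0, 0.0, -0.147, 172.7, -12.3, 0.7]
16 [0.0, 0.0, -0.122, 194.2, -16.5, 0.7]
18 [0.0, 0.0, -0.088, 215.8, -20.4, 0.6]
20 [0.0, 0.0, -0.043, 237.5, -24.1, 0.6]
22 [0.0, 0.0, 0.014, 259.3, -27.2, 0.6]
24 [0.0, 0.0, 0.083, 281.3, -29.5, 0.5]
26 [0.0, 0.0, 0.166, 303.5, -30.8, 0.5]
28 [0.0, 0.0, 0.263, 325.9, -30.7, 0.5]
30 [0.0, 0.0, 0.371, 348.3, -28.9, 0.4]
32 [0.0, 0.0, 0.487, 370.5, -24.9, 0.4]
```

Emit:
{"fn": "servo_tool", "kwargs": {"plan": [[0,0,0,8,0,0,-0.06],[0,0,0,14,0,0,-0.06],[0,0,-0.002,20,1,0,-0.06],[0,0,-0.02,26,1,0,-0.06],[0,0,-0.04,34,2,0,-0.06],[0,0,-0.072,42,3,0,-0.06],[0,0,-0.09,50,3,0,-0.06],[0,0,-0.105,57,3,0,-0.06],[0,0,-0.119,64,3,0,-0.06],[0,0,-0.13,72,3,0,-0.06],[0,0,-0.14,79,2,0,-0.06],[0,0,-0.148,86,2,0,-0.06],[0,0,-0.156,97,1,0,-0.06],[0,0,-0.164,108,-1,0,-0.06],[0,0,-0.167,119,-3,0,-0.06],[0,0,-0.168,130,-4,0,-0.06],[0,0,-0.165,140,-6,0,-0.06],[0,0,-0.162,151,-8,0,-0.06],[0,0,-0.162,151,-8,0,-0.06]]}}

```text
time: 6.15
eef_pos: [0.5855, -0.1412, 0.2122]
orientation: [-1.634, -2.679, -0.002]
force: [1.1, 0.4, 0.8]
grip_width: 0.472
grip_force: 0.1
```

```bash
python3 - <<'E'
from h import *
s=bot.read_state(); print(s['time'],s['eef_pos'],s['force'])
snap('wrist','w3.png')
h=np.radians(117); u=np.array([np.cos(h),np.sin(h)]); c=s['eef_pos'][:2]+.0484*u; print('pred jar',c,proj('wrist',[*c,.07]),cams.boxes_of('wrist','blue_jar')[:2])
snap('scene','s3.png')
W=np.load('W.npy')
for i in list(range(14,33,1)): print(i,[round(float(v),3) if j==2 else round(float(v),1) for j,v in enumerate(go(*W[i][:2],.213,W[i][2],s))])
E
```

```text
6.15 [ 0.58551155 -0.14123339  0.21222254] [1.05645074 0.41588029 0.79887798]
pred jar [ 0.56353841 -0.09810867] [322.33127897 179.91515732] [{'bbox': [39.1, 19.2, 78.3, 38.4], 'p': 0.95}, {'bbox': [320.4, 171.4, 214.1, 215.4], 'p': 0.64}]
14 [-0.0, -0.0, 0.016, 19.2, -0.6, -0.7]
15 [-0.0, -0.0, 0.027, 30.2, -0.9, -0.7]
16 [-0.0, -0.0, 0.041, 41.1, -1.2, -0.6]
17 [-0.0, -0.0, 0.057, 52.1, -1.4, -0.6]
18 [-0.0, -0.0, 0.075, 63.1, -1.6, -0.5]
19 [-0.0, -0.0, 0.096, 74.1, -1.7, -0.5]
20 [-0.0, -0.0, 0.12, 85.1, -1.6, -0.5]
21 [-0.0, -0.0, 0.147, 96.1, -1.5, -0.4]
22 [-0.0, -0.0, 0.177, 107.1, -1.1, -0.4]
23 [-0.0, -0.0, 0.21, 118.1, -0.6, -0.3]
24 [-0.0, -0.0, 0.246, 129.2, 0.2, -0.3]
25 [-0.0, -0.0, 0.286, 140.3, 1.2, -0.2]
26 [-0.0, -0.0, 0.329, 151.3, 2.5, -0.2]
27 [-0.0, -0.0, 0.376, 162.4, 4.1, -0.2]
28 [-0.0, -0.0, 0.426, 173.4, 6.2, -0.1]
29 [-0.0, -0.0, 0.479, 184.3, 8.7, -0.1]
30 [-0.0, -0.0, 0.534, 195.2, 11.6, -0.0]
31 [-0.0, -0.0, 0.591, 205.9, 15.1, -0.0]
32 [-0.0, -0.0, 0.65, 216.5, 19.2, 0.0]
```

View pics/w3.png

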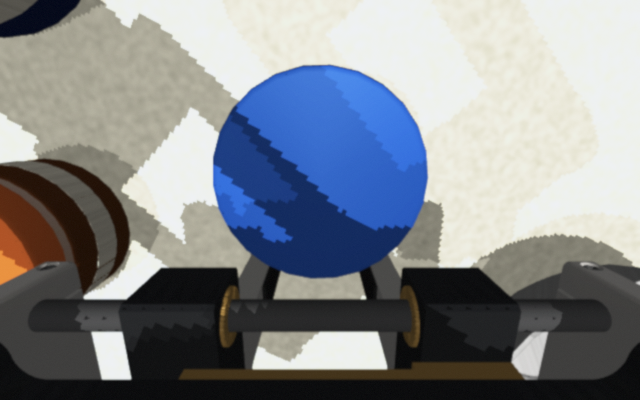

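The jar is seated in the two-finger cradle at (320,171). I carry on along the curve to just before the mouth.

Emit:
{"fn": "servo_tool", "kwargs": {"plan": [[0,0,0.008,9,0,0,-0.06],[0,0,0.016,19,-1,0,-0.06],[0,0,0.027,30,-1,0,-0.06],[0,0,0.041,41,-1,0,-0.06],[0,0,0.057,52,-1,0,-0.06],[0,0,0.075,63,-2,0,-0.06],[0,0,0.096,74,-2,0,-0.06],[0,0,0.12,85,-2,0,-0.06],[0,0,0.147,96,-1,0,-0.06],[0,0,0.177,107,-1,0,-0.06],[0,0,0.21,118,-1,0,-0.06],[0,0,0.246,129,0,0,-0.06],[0,0,0.286,140,1,0,-0.06],[0,0,0.329,151,2,0,-0.06],[0,0,0.376,162,4,0,-0.06],[0,0,0.426,173,6,0,-0.06],[0,0,0.479,184,9,0,-0.06],[0,0,0.534,195,12,0,-0.06],[0,0,0.591,206,15,0,-0.06],[0,0,0.65,216,19,0,-0.06]]}}

```text
time: 7.97
eef_pos: [0.5034, 0.0581, 0.212]
orientation: [-2.41, -2.013, 0.004]
force: [-1.0, -1.8, -0.3]
grip_width: 0.474
grip_force: 1.1
```

```bash
python3 - <<'E'
from h import *
s=bot.read_state(); print(s['time'],s['eef_pos'],s['force'])
snap('wrist','w4.png')
h=np.radians(80); u=np.array([np.cos(h),np.sin(h)]); n=np.array([u[1],-u[0]]); c=s['eef_pos'][:2]+.0484*u; print('pred jar',c,proj('wrist',[*c,.07]),cams.boxes_of('wrist','blue_jar')[:2])
home=np.array([.531,.216]); print('in reader frame', (c-home)@n,(c-home)@u)
for l in((-.062,.046),(-.05,-.01),(-.069,-.045),(.05,.046),(.05,-.01),(.069,-.045)): print(l,proj('wrist',[*(home+l[0]*n+l[1]*u),.04]).round(1))
E
```

```text
7.9667 [0.50339785 0.05811406 0.21197543] [-0.96986435 -1.76219348 -0.31721464]
pred jar [0.51180242 0.10577876] [319.08327127 183.33321702] [{'bbox': [110.9, 356.2, 36.9, 47.6], 'p': 0.84}, {'bbox': [321.2, 173.8, 210.3, 217.1], 'p': 0.66}]
in reader frame 0.00023379408206914752 -0.11188035828517863
(-0.062, 0.046) [ 155.2 -242.3]
(-0.05, -0.01) [201.1 -66.8]
(-0.069, -0.045) [167.   24.6]
(0.05, 0.046) [ 450.  -242.6]
(0.05, -0.01) [435.3 -66.7]
(0.069, -0.045) [469.5  24.8]
```

View pics/w4.png

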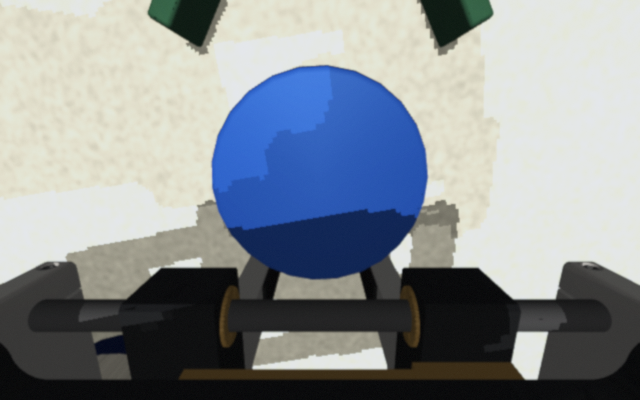

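The jar is centred in front of the mouth: the cheek tips at (150,13) and (492,13) have their midpoint at 321, and the jar's centre is at 320. Push it straight in.

Emit:
{"fn": "servo_tool", "kwargs": {"plan": [[0,0,0,7,0,0,-0.06],[0,0,0,14,0,0,-0.06],[0,0,0,21,0,0,-0.06],[0,0,0,28,0,0,-0.06],[0,0,0,35,0,0,-0.06],[0,0,0,42,0,0,-0.06],[0,0,0,49,0,0,-0.06],[0,0,0,56,0,0,-0.06],[0,0,0,62,0,0,-0.06],[0,0,0,68,0,0,-0.06],[0,0,0,74,0,0,-0.06],[0,0,0,79,0,0,-0.06],[0,0,0,84,0,0,-0.06],[0,0,0,88,0,0,-0.06],[0,0,0,92,0,0,-0.06],[0,0,0,95,0,0,-0.06],[0,0,0,97,0,0,-0.06],[0,0,0,97,0,0,-0.06]]}}

```text
time: 9.57
eef_pos: [0.5221, 0.1531, 0.2128]
orientation: [-2.408, -2.018, -0.001]
force: [-0.1, 0.3, 0.0]
grip_width: 0.473
grip_force: 0.1
```

Emit:
{"fn": "servo_tool", "kwargs": {"plan": [[0,0,0,2,0,0,-0.06],[0,0,0,4,0,0,-0.06],[0,0,0,6,0,0,-0.06],[0,0,0,6,0,0,-0.06]]}}

```text
time: 9.9
eef_pos: [0.5232, 0.1587, 0.2128]
orientation: [2.408, 2.018, 0.001]
force: [-0.7, -1.4, -0.5]
grip_width: 0.47
grip_force: 0.6
```

Emit:
{"fn": "servo_tool", "kwargs": {"plan": [[0,0,0,2,0,0,-0.06],[0,0,0,4,0,0,-0.06],[0,0,0,6,0,0,-0.06],[0,0,0,6,0,0,-0.06]]}}

```text
time: 10.23
eef_pos: [0.5242, 0.1648, 0.2128]
orientation: [-2.408, -2.018, -0.001]
force: [-0.7, -2.1, -0.4]
grip_width: 0.469
grip_force: 0.7
```

Emit:
{"fn": "servo_tool", "kwargs": {"plan": [[0,0,0,1,0,0,-0.06],[0,0,0,2,0,0,-0.06],[0,0,0,2,0,0,-0.06]]}}

```text
time: 10.48
eef_pos: [0.5245, 0.1665, 0.2128]
orientation: [2.408, 2.018, 0.0]
force: [-0.3, -2.2, 0.3]
grip_width: 0.471
grip_force: 1.0
```

Emit:
{"fn": "servo_tool", "kwargs": {"plan": [[0,0,0,1,0,0,-0.06],[0,0,0,2,0,0,-0.06],[0,0,0,2,0,0,-0.06]]}}

```text
time: 10.73
eef_pos: [0.5249, 0.1685, 0.2128]
orientation: [-2.408, -2.018, -0.0]
force: [-0.6, -2.1, 0.9]
grip_width: 0.47
grip_force: 1.1
```

Emit:
{"fn": "servo_tool", "kwargs": {"plan": [[0,0,0,1,0,0,-0.06],[0,0,0,2,0,0,-0.06],[0,0,0,2,0,0,-0.06]]}}

```text
time: 10.98
eef_pos: [0.5251, 0.1697, 0.2128]
orientation: [2.407, 2.017, -0.003]
force: [-0.7, -5.9, 2.5]
grip_width: 0.472
grip_force: 2.5
```

Emit:
{"fn": "servo_tool", "kwargs": {"plan": [[0,0,0,1,0,0,-0.06],[0,0,0,1,0,0,-0.06],[0,0,0,1,0,0,-0.06]]}}

```text
time: 11.23
eef_pos: [0.5252, 0.1701, 0.2128]
orientation: [2.406, 2.016, -0.005]
force: [-1.7, -8.9, 2.3]
grip_width: 0.468
grip_force: 3.5
```

```bash
python3 - <<'E'
from h import *
im=snap('scene','s5.png'); snap('side','d5.png'); snap('wrist','w5.png')
a=cv2.imread('pics/d5.png')[105:195,220:340]; b=cv2.imread('pics/w5.png')[0:300,100:540]
a=cv2.resize(a,(400,300),interpolation=cv2.INTER_CUBIC); b=cv2.resize(b,(400,300)); cv2.imwrite('pics/c5.png',np.hstack([a,b]))
E
```

```text
(no output)
```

View pics/c5.png

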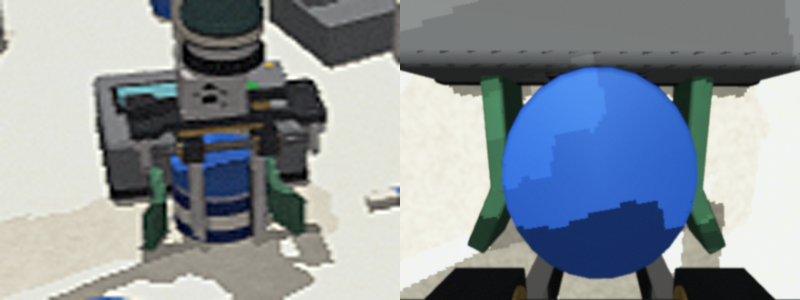

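Jar is home: the lid meets the housing's front edge and sits centred between the cheeks. Retreat, rise, close the fingers.

Emit:
{"fn": "servo_tool", "kwargs": {"plan": [[0,0,0,-5,0,0,-0.06],[0,0,0,-20,0,0,-0.06],[0,0,0,-50,0,0,-0.06],[0,0,0,-65,0,0,-0.06],[0,0,0,-65,0,-40,-0.06],[0,0,0,-65,0,-80,-1],[0,0,0,-65,0,-110,-1],[0,0,0,-65,0,-110,-1],[0,0,0,-65,0,-110,-1],[0,0,0,-65,0,-110,-1]]}}

```text
time: 12.22
eef_pos: [0.5137, 0.1077, 0.3221]
orientation: [-2.407, -2.017, -0.001]
force: [0.8, -0.7, 0.2]
grip_width: 0.153
grip_force: 0.0
```

```bash
python3 - <<'E'
from h import *
np.set_printoptions(precision=4,suppress=True)
s=bot.read_state(); print(s['time'],s['eef_pos'],s['grip_width'])
print('bottles',onz('side',280,121,0),onz('side',268,110,0))
im=snap('wrist','w6.png'); hsv=cv2.cvtColor(im,cv2.COLOR_RGB2HSV)
def bl(lo,hi):
    n,l,st,c=cv2.connectedComponentsWithStats(cv2.inRange(hsv,lo,hi)); i=1+np.argmax(st[1:,4]); return st[i],c[i]
st,c=bl((45,150,90),(80,255,255)); print('btn',st,c,[onz('wrist',*c,z) for z in(.078,.081,.084)])
st,c=bl((100,150,40),(128,255,255)); q=st[:2]+st[2:4]/2; J=onz('wrist',*q,.07)[:2]; print('lid',st,c,J)
a=np.radians(80);u=np.array([np.cos(a),np.sin(a)]);n=np.array([u[1],-u[0]]); print('btn from jar',J+.045*n+.1*u)
print(go(.594,.308,.333,80),go(.594,.308,.30,80))
E
```

```text
12.2167 [0.5137 0.1077 0.3221] 0.15333766788313352
bottles [0.6249 0.5438 0.    ] [0.6105 0.6493 0.    ]Traceback (most recent call last):
  File "<stdin>", line 8, in <module>
  File "<stdin>", line 7, in bl
    return _wrapfunc(a, 'argmax', axis=axis, out=out, **kwds)
    return bound(*args, **kwds)
ValueError: attempt to get argmax of an empty sequence
```

View pics/w6.png

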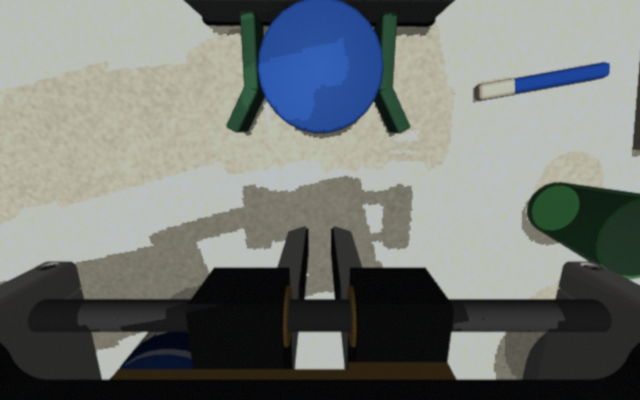

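The jar stayed home, centred at (320,66) between the cheeks. Next I move above the button.

```bash
python3 - <<'E'
from h import *
np.set_printoptions(precision=4,suppress=True)
J=onz('wrist',320.5,66,.07)[:2]; print('J',J)
a=np.radians(80);u=np.array([np.cos(a),np.sin(a)]);n=np.array([u[1],-u[0]]); print('btn from jar',J+.045*n+.1*u)
print(go(.594,.308,.322,80))
s=bot.read_state(); p=np.array([.594,.308])-.1*u; print('pre',go(*p,.352,80))
E
```

```text
J [0.5334 0.2162]
btn from jar [0.595  0.3069]
[ -0.003  -0.     -0.001 211.379  44.248  -1.035]
pre [ -0.003  -0.     -0.001 111.387  44.271 -31.064]
```

Emit:
{"fn": "servo_tool", "kwargs": {"plan": [[0,0,0,30,10,-15,-1],[0,0,0,65,25,-30,-1],[0,0,0,95,40,-30,-1],[0,0,0,111,44,-30,-1],[0,0,0,111,44,-30,-1],[0,0,0,111,44,-30,-1],[0,0,0,111,44,-30,-1]]}}

```text
time: 12.85
eef_pos: [0.5763, 0.2085, 0.3507]
orientation: [-2.407, -2.017, 0.006]
force: [-0.5, 0.8, 0.5]
grip_width: 0.004
grip_force: 0.0
```

```bash
python3 - <<'E'
from h import *
np.set_printoptions(precision=4,suppress=True)
s=bot.read_state(); print(s['time'],s['eef_pos'],s['grip_width'])
im=snap('wrist','w7.png'); hsv=cv2.cvtColor(im,cv2.COLOR_RGB2HSV)
m=cv2.inRange(hsv,(45,150,90),(80,255,255)); n,l,st,c=cv2.connectedComponentsWithStats(m); i=1+np.argmax(st[1:,4]); print(st[i],c[i])
for z in(.078,.081,.084): print(onz('wrist',*c[i],z))
print(go(.594,.308,.30,80))
E
```

```text
12.85 [0.5763 0.2085 0.3507] 0.0043881229079331075
[301  64  40  41 283] [321.6254  84.4064]
[0.5954 0.3065 0.078 ]
[0.5953 0.3062 0.081 ]
[0.5952 0.3058 0.084 ]
[ -0.002   0.001  -0.002 101.499   0.07   51.18 ]
```

Emit:
{"fn": "servo_tool", "kwargs": {"plan": [[0,0,0,35,0,0,-1],[0,0,0,70,1,0,-1],[0,0,0,100,1,0,-1],[0,0,0,100,1,0,-1],[0,0,0,100,1,30,-1],[0,0,0,100,1,56,-1],[0,0,0,100,1,56,-1],[0,0,0,100,1,56,-1]]}}

```text
time: 13.57
eef_pos: [0.5946, 0.3056, 0.2946]
orientation: [-2.408, -2.015, 0.008]
force: [0.6, -0.3, 0.2]
grip_width: 0.003
grip_force: 0.0
```

Emit:
{"fn": "servo_tool", "kwargs": {"plan": [[0,0,0,0,0,3,-1],[0,0,0,0,0,6,-1],[0,0,0,0,0,9,-1],[0,0,0,0,0,9,-1],[0,0,0,0,0,9,-1]]}}

```text
time: 13.98
eef_pos: [0.5953, 0.3071, 0.2884]
orientation: [2.408, 2.017, 0.002]
force: [-0.7, -0.1, 0.1]
grip_width: 0.004
grip_force: 0.0
```

Emit:
{"fn": "servo_tool", "kwargs": {"plan": [[0,0,0,0,0,2,-1],[0,0,0,0,0,4,-1],[0,0,0,0,0,6,-1],[0,0,0,0,0,6,-1],[0,0,0,0,0,6,-1]]}}

```text
time: 14.4
eef_pos: [0.5954, 0.3073, 0.2825]
orientation: [2.408, 2.017, 0.003]
force: [0.8, -0.6, 3.9]
grip_width: 0.004
grip_force: 1.8
```

Emit:
{"fn": "servo_tool", "kwargs": {"plan": [[0,0,0,0,0,2,-1],[0,0,0,0,0,3,-1],[0,0,0,0,0,3,-1],[0,0,0,0,0,3,-1]]}}

```text
time: 14.73
eef_pos: [0.5953, 0.3073, 0.2805]
orientation: [2.408, 2.017, 0.003]
force: [-0.3, -0.2, 7.1]
grip_width: 0.002
grip_force: 3.8
```

Emit:
{"fn": "servo_tool", "kwargs": {"plan": [[0,0,0,0,0,1,-1],[0,0,0,0,0,2,-1],[0,0,0,0,0,2,-1],[0,0,0,0,0,2,-1]]}}

```text
time: 15.07
eef_pos: [0.5952, 0.3072, 0.2804]
orientation: [2.407, 2.017, 0.005]
force: [-4.2, -1.1, 13.7]
grip_width: 0.008
grip_force: 6.4
```

Emit:
{"fn": "servo_tool", "kwargs": {"plan": [[0,0,0,0,0,-4,-1],[0,0,0,0,0,-20,-1],[0,0,0,0,0,-50,-1],[0,0,0,0,0,-80,-1],[0,0,0,-60,0,-80,-1],[0,0,0,-100,0,-80,-1],[0,0,0,-140,0,-80,-1],[0,0,0,-140,0,-80,-1],[0,0,0,-140,0,-80,-1],[0,0,0,-140,0,-80,-1]]}}

```text
time: 15.9
eef_pos: [0.5706, 0.1689, 0.356]
orientation: [-2.409, -2.015, 0.001]
force: [0.1, 0.1, -0.1]
grip_width: 0.002
grip_force: 0.0
```

```bash
python3 - <<'E'
from h import *
np.set_printoptions(precision=4,suppress=True)
s=bot.read_state(); print(s['time'],s['eef_pos'],s['force'])
im=snap('wrist','w8.png'); hsv=cv2.cvtColor(im,cv2.COLOR_RGB2HSV)
for lo,hi,z in (((45,150,90),(80,255,255),.087),((100,150,40),(128,255,255),.07)):
    n,l,st,c=cv2.connectedComponentsWithStats(cv2.inRange(hsv,lo,hi)); i=1+np.argmax(st[1:,4]); q=st[i][:2]+st[i][2:4]/2; print(st[i],onz('wrist',*q,z))
a=snap('scene','s8.png'); b=cv2.cvtColor(cv2.imread('pics/scene0.png'),cv2.COLOR_BGR2RGB)
cv2.imwrite('pics/c8.png',cv2.cvtColor(np.vstack([np.hstack([cv2.resize(im,(400,250)),cv2.resize(b,(400,250))]),cv2.resize(a[60:400,100:480],(800,340))[:, :]]),cv2.COLOR_RGB2BGR))
E
```

```text
15.9 [0.5706 0.1689 0.356 ] [ 0.1158  0.0817 -0.1372]
[299   8  39  44 461] [0.5945 0.3064 0.087 ]
[ 219  107  102  101 8042] [0.5351 0.2182 0.07  ]
```

View pics/c8.png

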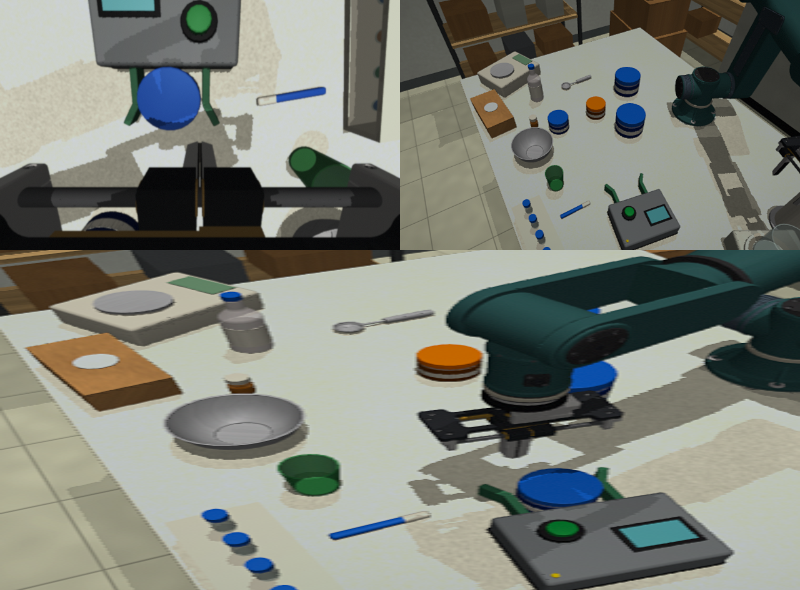

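The picture shows the jar home between the cheeks, the button back up, and everything else where it was. Handing in.

```bash
python3 -c "
from plant import workorder
print(workorder.job_done())"
```

```text
the job is handed in; nothing more can be done
None
```

I pushed the small blue jar home against the reader's stop, pressed the start button until it stopped (13.7 N) and let it spring back, with nothing else visibly moved, and handed the job in at about 16 s; the hand-in call returned no verdict.

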